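# Test a keg's pressure with the slotted gauge

## Robot

A 6-joint arm with a two-finger parallel gripper is mounted at the origin on the work surface. World frame = base frame: x ahead of the robot, y to its left, z up, the work surface at z = 0. Lengths are in m, angles in rad, forces in N, time in s.
With the tool pointing down it reaches from about 0.375 to 0.925 m from the base axis. Payload 5.7 kg.
Tool frame: the origin (TCP) lies midway between the tips of the shut fingers; the grasp point (between the pads) lies 19 mm behind it (env.pinch_z is the distance from the TCP to the grasp point, in m); z points along the fingers, x is the direction in which the jaws open and shut, and the axes are right-handed (so a half turn about z gives the same grasp; the last joint's range is limited). The gripper opens to 88 mm and grips with 3 to 60 N. Pads are 20 mm wide; open, the fingers measure 115 mm over their backs; the gripper's body (75 mm by 178 mm) begins 61 mm behind the grasp point.
Start: joints at [-1.245, 0.359, 1.51, -0, 1.272, -0.115], TCP at [0.256, -0.543, 0.223] pointing down, gripper open.
Joint ranges: [-2.97, 2.97], [-1.01, 2.36], [0.21, 2.38], [-0.96, 4.11], [0.2, 2.71], [-2.98, 2.98]. Speed limits (rad/s): [2.39, 2.39, 3.14, 3.14, 3.14, 3.14].

## Interface

Orientations are given as a rotation vector (axis times angle).
In Python, from cell import env, kin, readout, cams, finish_job gives the robot as it stands. Calls block until the motion is done:
- env.move_to(position, orientation): joint-space move of the TCP to a pose.
- env.move_l(position, rotation=None, vel=0.15, contact_N=None): straight line of the TCP; rotation=None keeps the orientation; vel is the mean speed in m/s. With contact_N (N) it stops when the force on the tool has changed by that much, and returns True; else False.
- env.goto_joints(angles): joint-space move.
- env.gripper_open() and env.gripper_close(f_grip=None): open the fingers fully, or close them until they stop; f_grip is the grip in N (None keeps the last).
- env.sleep(seconds).
- kin.ik(position, orientation): joint angles nearest the present ones, or None.
- readout.get_obs(): the state.
- cams.camera(name): name is "side" or "top" or "wrist"; returns a dict with "frame" (480x640x3 uint8, red, green, blue), "fx", "fy", "cx", "cy" (pixels), "world_from_camera" (4x4, takes a point from camera to world coordinates); the wrist camera has in their place "T_tool_cam" (4x4, takes a point from camera to tool coordinates, whose origin is the TCP and whose axes are the tool frame's). Camera axes: x right, y up, looking along -z (the intrinsics and any distortion apply to the point x, -y, -z); pixel columns grow to the right and rows downward; lengths in m; the calibration is good to about 2 mm. A picture is of the moment at which its call begins: read the wrist's pose just before it. There is no depth.
A pose or a line that the arm cannot do raises env.IKError and nothing moves.
- finish_job(): hands the job in, once; it reports no verdict.
The state is a dict: "clock": time; "joint_positions": joint angles; "dq": joint speeds; "joint_torque": joint torques, N m; "position": TCP position; "ee_rot": TCP orientation; "wrist_force": force on the tool from outside, world axes, zero at the start; "torque": the same for the moment, N m; "opening": opening from 0.0 (shut) to 1.0 (fully open).
Only numpy, scipy, OpenCV 4.12 (cv2) and the standard library are available. Lean on these libraries where they do the work, as an engineer would, in place of code of your own. Each camera call takes 0.05 s, during which the arm holds its last target.

## Task

Check the pressure in the keg that stands in the notch of the bench, its posts uncapped: pick up the test gauge, set its coupler over the gas post (the one with two pins and a red seal ring at its foot), turn it so that its two slots take the two pins, and push it fully down onto its seat so that the valve in the post is opened. Finish while still gripping the gauge and pressing it home, so that the reading holds, and leave the other things on the bench standing where they are.

Things in the scene. Friction and masses are not known exactly. Their poses are not given: they have to be found in the camera images.
- gauge: Loose pressure-test gauge, 210 to 330 g, standing upright on the bench. Origin: centre of its underside; z up its axis; x towards the dial. Its foot is a grey coupler 40 mm across, z 0 to 26 mm, with a bore 20 mm wide and 26 mm deep, open below, and two slots 7 mm wide at +x and -x, right through the wall over all 26 mm. In the bore a thin brass spring plunger hangs to z 16 mm and gives 3 mm.
- gauge_grip (a point): Where to grip the gauge: point on its axis 58 mm above its underside (axes as the gauge's), in its blue grip block. The block is 40 mm along x, 18 mm along y, z 34 to 76 mm; grip it across the 18 mm. Just below it a grey collar 41 mm across narrows from z 29 to 34 mm; keep fingertips above that. A small brass plug on top ends at z 80 mm.
- gauge_dial (a point): Middle of the gauge's black dial case (round, 40 mm across, 18 mm thick) on a side arm at the gauge's +x, its face turned outwards and up at 45 degrees. It takes up x 24 to 66 mm, y -20 to 20 mm and z 51 to 93 mm of the gauge's frame.
- keg: Fixed steel keg 216 mm in diameter standing in the notch of the bench, its top about level with the bench. Origin: on the keg's axis, level with the seats of the two posts; z up. Its gas post lies at x -62 mm, its liquid post at x +62 mm, the lid with its bail (up to 12 mm above the seats) between them. Black rubber rim 196 to 220 mm in diameter, up to 16 mm above the seats.
- gas_seat (a point): Centre of the gas post's seat, on the post's axis (axes as the keg's): a flange 32 mm across on which the underside of the gauge's coupler comes to rest. The post above it is 18 mm in diameter and 24 mm high, its top 4 mm tapered to 14 mm. A red seal ring 37 mm across lies below the flange.
- gas_pins (a point): Point on the gas post's axis 10 mm above its seat, at the height of its two round pins. They are 4.5 mm thick, stick out along the keg's +y and -y and measure 26 mm over their ends. The coupler slides over the post's top, stops on the pins 12 mm above the seat if the slots are out of line, and goes on down only with the gauge's x along the keg's y, either way round.
- liquid_seat (a point): The same point of the liquid post at the other side of the lid: the same size, but with three pins and a black seal ring. The gauge does not fit it.
- gas_poppet (a joint): Spring valve in the top of the gas post (brass disc 8 mm in diameter, 1 mm below the post's rim): 0 = shut, grows as it is pushed down (m), 0.004 when the gauge is fully on its seat. The spring pushes back with 6 N at first, 10 N at 0.004, so it lifts the gauge off its seat if it is not kept pressed. First the gauge's own plunger gives way.
- sprayer: White and blue spray bottle, 72 mm in diameter, 200 mm high, a bystander. Origin: centre of its underside.
- dropper: Small amber bottle with black cap, 38 mm in diameter, 78 mm high, a bystander. Origin: centre of its underside.
- glass: Empty straight glass, 82 mm in diameter, 145 mm high, a bystander. Origin: centre of its underside.

How it is judged:
By the outcome, as a careful person would: the job done as asked, in the order asked, and still so for the second after the job is handed in, while the arm keeps its last pose, push and grip.
It also fails if it takes over 40 s, if anything falls off the work surface, if the arm or the gripper's body presses on something with over 40 N, if the wrist force passes 120 N, or if a joint passes its speed limit or range.

## Working session

There is one attempt and no reset: what is moved stays moved. The work goes in short steps, each a Python script; the robot and the scene stay as the last script left them, time stands still between calls to the robot, and variables do not carry over. Pictures are saved under pics/ and viewed, and the job is handed in when it is done.

```bash
ls; mkdir -p pics
python3 - <<'E'
from cell import env, kin, readout, cams, finish_job
import cv2
for n in ["side","top","wrist"]:
    c=cams.camera(n); cv2.imwrite(f"pics/{n}0.png",c["frame"][:,:,::-1])
    print(n,{k:v for k,v in c.items() if k!="frame"})
print(readout.get_obs(), env.pinch_z)
E
```

```text
pics
side {'fx': 484.6047811660683, 'fy': 484.6047811660683, 'cx': 318.33689864370695, 'cy': 237.34043123981792, 'world_from_camera': array([[-0.90955851,  0.29074562, -0.29693485,  0.26383178],
       [-0.4153215 , -0.6109602 ,  0.67397009,  0.69446567],
       [ 0.01453848,  0.73633866,  0.67645696,  0.82860702],
       [ 0.        ,  0.        ,  0.        ,  1.        ]])}
top {'fx': 434.25174042435526, 'fy': 434.25174042435526, 'cx': 318.9737654249817, 'cy': 235.19947840839322, 'world_from_camera': array([[-0.00821222,  0.98043876, -0.19665298,  0.38205472],
       [-0.99995285, -0.00907112, -0.00346721, -0.07003503],
       [-0.00518325,  0.19661523,  0.98046702,  0.9939238 ],
       [ 0.        ,  0.        ,  0.        ,  1.        ]])}
wrist {'fx': 390.0604664646234, 'fy': 390.0604664646234, 'cx': 330.05276038037834, 'cy': 234.60367640005862, 'T_tool_cam': array([[ 9.99999601e-01,  3.14689704e-04,  8.36175470e-04,
        -4.53954500e-04],
       [ 5.28182026e-04, -9.63080149e-01, -2.69214317e-01,
        -7.35375369e-02],
       [ 7.20585022e-04,  2.69214651e-01, -9.63079930e-01,
        -1.61722282e-01],
       [ 0.00000000e+00,  0.00000000e+00,  0.00000000e+00,
         1.00000000e+00]])}
{'clock': 0.15, 'joint_positions': array([-1.24510419e+00,  3.59344736e-01,  1.51114051e+00,  6.10138681e-07,
        1.27250211e+00, -1.15113654e-01]), 'dq': array([-0.00048348, -0.00248392, -0.00392249,  0.00157679, -0.00072754,
        0.00083458]), 'joint_torque': array([-9.63967868e-04, -5.15759897e+01, -2.71008915e+01,  6.74949051e-02,
        3.06558853e-02, -8.82877293e-05]), 'position': array([ 0.25582273, -0.54216553,  0.2220161 ]), 'ee_rot': array([-2.65261959e+00,  1.68157598e+00,  1.70229807e-03]), 'wrist_force': array([-1.0091597 ,  0.60107   , -0.06933403]), 'torque': array([ 0.01746958, -0.0291527 ,  0.05663737]), 'opening': 1.002047707545561} 0.0187
```

View pics/top0.png

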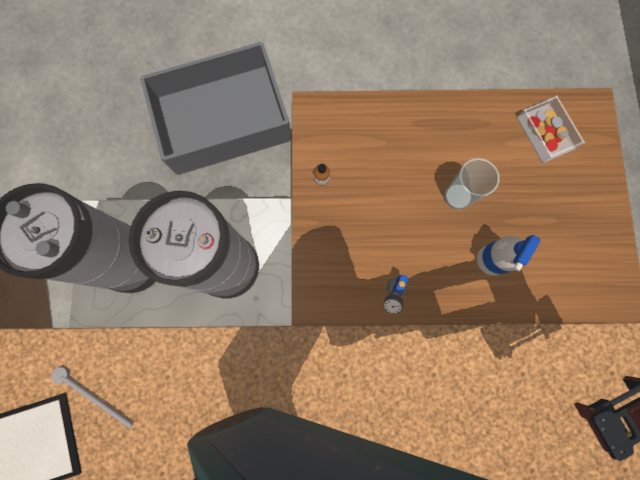

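View pics/side0.png

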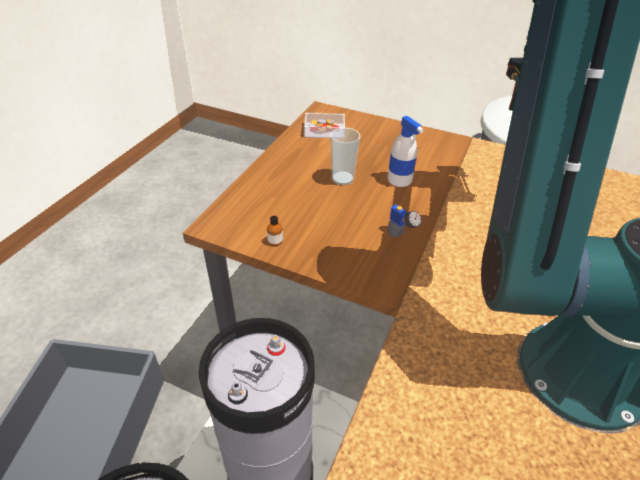

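View pics/wrist0.png

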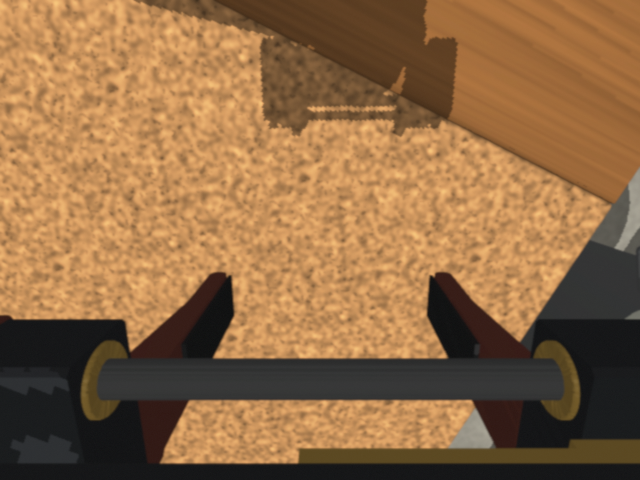

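The top view shows the gauge at about (401,285) with its dial at (393,305), the gas post (red) at (206,241), and the liquid post at (153,235). Next I'll zoom in on these.

Run:
```python
import cv2
def z(f,o,x0,y0,x1,y1,s):
    i=cv2.imread(f)[y0:y1,x0:x1]; cv2.imwrite(o,cv2.resize(i,None,fx=s,fy=s,interpolation=cv2.INTER_CUBIC))
z("pics/top0.png","pics/tk.png",125,185,235,290,5)
z("pics/top0.png","pics/tg.png",370,260,430,330,8)
z("pics/side0.png","pics/sk.png",190,310,330,430,5)
z("pics/side0.png","pics/sg.png",370,190,440,250,8)
```

```text
(no output)
```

View pics/tk.png

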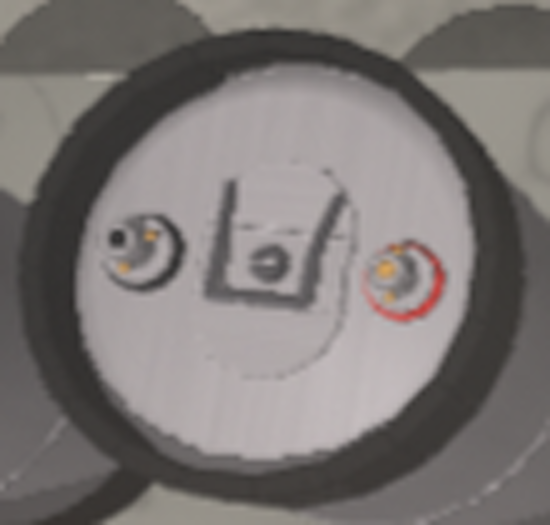

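View pics/tg.png

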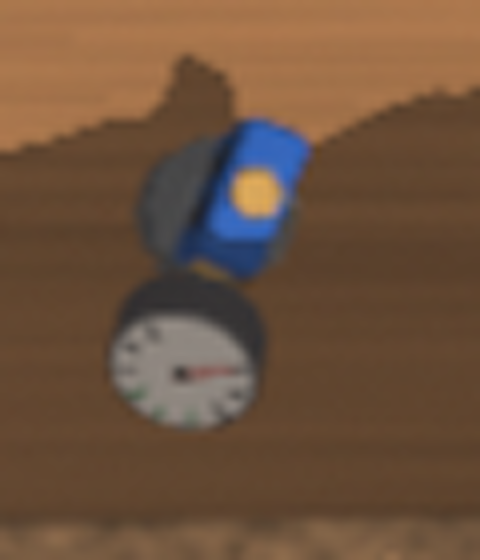

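View pics/sk.png

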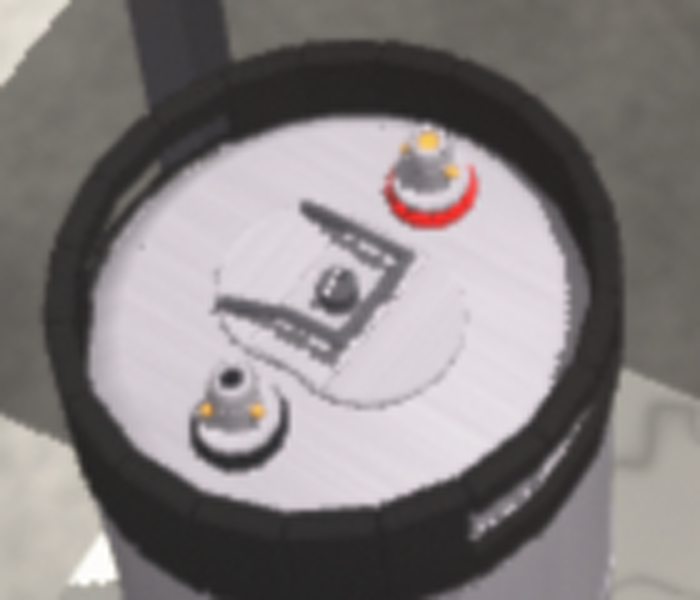

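View pics/sg.png

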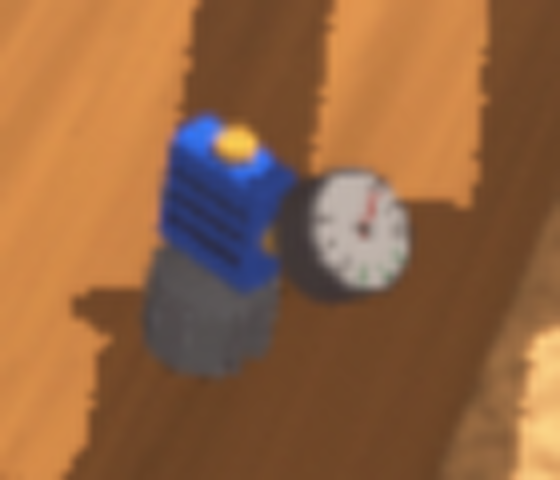

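```bash
cat > h.py <<'E'
import numpy as np, cv2
from scipy.spatial.transform import Rotation as R
from cell import env, kin, readout, cams, finish_job
def ray(c,u,v,T=None):
    if T is None: T=c["world_from_camera"]
    d=np.array([(u-c["cx"])/c["fx"],-(v-c["cy"])/c["fy"],-1.]); d=T[:3,:3]@d
    return T[:3,3],d/np.linalg.norm(d)
def tri(rs):
    A=sum(np.eye(3)-np.outer(d,d) for o,d in rs); b=sum((np.eye(3)-np.outer(d,d))@o for o,d in rs)
    p=np.linalg.solve(A,b); return p,[np.linalg.norm((np.eye(3)-np.outer(d,d))@(p-o))*1e3 for o,d in rs]
def plane(r,z): o,d=r; return o+d*(z-o[2])/d[2]
def toolT():
    o=readout.get_obs(); T=np.eye(4); T[:3,:3]=R.from_rotvec(o["ee_rot"]).as_matrix(); T[:3,3]=o["position"]; return T
def down(yaw): # tool x at world angle yaw, z down
    c,s=np.cos(yaw),np.sin(yaw); return R.from_matrix(np.array([[c,s,0],[s,-c,0],[0,0,-1]])).as_rotvec()
E
python3 - <<'E'
from h import *
t=cams.camera("top"); s=cams.camera("side")
def cr(p,x0,y0,k): return ((p[0]+.5)/k-.5+x0,(p[1]+.5)/k-.5+y0)
for n,a,b in [("gas",cr((386,270),125,185,5),cr((428,141),190,310,5)),("liq",cr((118,239),125,185,5),cr((232,378),190,310,5)),
 ("plug",cr((256,192),370,260,8),cr((237,144),370,190,8)),("dialface",cr((182,372),370,260,8),cr((365,230),370,190,8)),
 ("gaspinA",cr((398,247),125,185,5),cr((453,172),190,310,5)),("gaspinB",cr((390,297),125,185,5),cr((404,150),190,310,5))]:
    print(n,*[x for x in tri([ray(t,*a),ray(s,*b)])])
    if n=="plug": print(plane(ray(t,*a),.08),plane(ray(s,*b),.08))
    if n in("gas","liq"): print(plane(ray(t,*a),.02),plane(ray(s,*b),.02))
E
```

```text
gas [0.57123686 0.20025278 0.02447772] [np.float64(0.16766579826630135), np.float64(0.16766579826643935)]
[0.57194276 0.2014563  0.02      ] [0.57312429 0.19750947 0.02      ]
liq [0.58660725 0.32343296 0.02460519] [np.float64(0.004421776122254051), np.float64(0.004421776122166029)]
[0.58757464 0.32530089 0.02      ] [0.58846073 0.32130808 0.02      ]
plug [ 0.45982489 -0.2400552   0.07597018] [np.float64(0.8259179770838038), np.float64(0.8259179770837961)]
[ 0.46029751 -0.2391839   0.08      ] [ 0.45795449 -0.23512911  0.08      ]
dialface [ 0.4129733  -0.21891806  0.07453596] [np.float64(1.094588723960428), np.float64(1.094588723960485)]
gaspinA [0.57426727 0.19777157 0.00526371] [np.float64(11.344391052254919), np.float64(11.34439105225474)]
gaspinB [0.57012719 0.20284169 0.01714592] [np.float64(10.349701178432738), np.float64(10.349701178432632)]
```

Run:
```python
from h import *
for n,p,yaws in [("g",(.46,-.24,.2),(66,246-360)),("g low",(.46,-.24,.039),(66,246-360)),("k",(.572,.2,.15),(82.9,-97.1)),("k low",(.572,.2,.04),(82.9,-97.1))]:
    for y in yaws: print(n,y,kin.ik(np.array(p),down(np.radians(y))))
```

```text
g 66 [-6.14075697e-01  2.65872148e-01  1.71222473e+00 -4.44089210e-16
  1.16349578e+00 -1.76599300e+00]
g -114 [-6.14075697e-01  2.65872148e-01  1.71222473e+00 -4.44089210e-16
  1.16349578e+00  1.37559965e+00]
g low 66 [-6.14075697e-01  4.88428195e-01  1.86715988e+00 -4.44089210e-16
  7.86004578e-01 -1.76599300e+00]
g low -114 [-6.14075697e-01  4.88428195e-01  1.86715988e+00 -4.44089210e-16
  7.86004578e-01  1.37559965e+00]
k 82.9 [ 2.22412428e-01  4.38406454e-01  1.57897768e+00 -4.44089210e-16
  1.12420852e+00 -1.22446552e+00]
k -97.1 [ 2.22412428e-01  4.38406454e-01  1.57897768e+00 -4.44089210e-16
  1.12420852e+00  1.91712713e+00]
k low 82.9 [ 2.22412428e-01  5.75561936e-01  1.66744075e+00 -4.44089210e-16
  8.98589965e-01 -1.22446552e+00]
k low -97.1 [ 2.22412428e-01  5.75561936e-01  1.66744075e+00 -4.44089210e-16
  8.98589965e-01  1.91712713e+00]
```

Run:
```python
from h import *
env.move_to(np.array([.46,-.24,.2]),down(np.radians(-114)))
T=toolT(); w=cams.camera("wrist"); np.save("T1.npy",T)
cv2.imwrite("pics/w1.png",w["frame"][:,:,::-1]); print(T, readout.get_obs()["clock"])
```

```text
[[-4.06464830e-01 -9.13666395e-01  2.45646173e-04  4.60033416e-01]
 [-9.13666324e-01  4.06464641e-01 -5.85509956e-04 -2.40685466e-01]
 [ 4.35114287e-04 -4.62427841e-04 -9.99999798e-01  2.00143963e-01]
 [ 0.00000000e+00  0.00000000e+00  0.00000000e+00  1.00000000e+00]] 1.6667
```

View pics/w1.png

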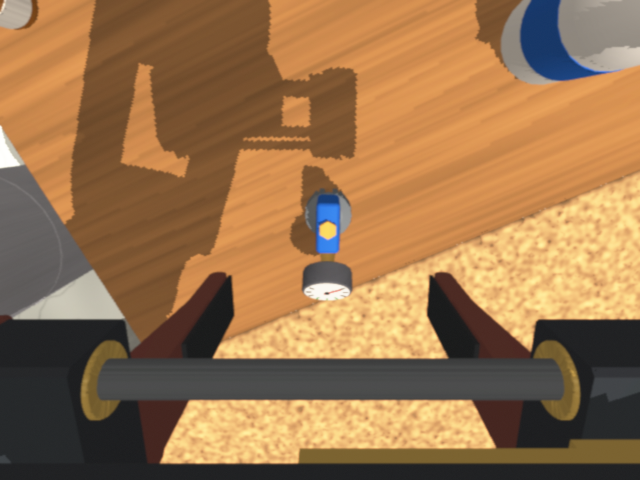

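Run:
```python
from h import *
w=cams.camera("wrist"); T=toolT()@w["T_tool_cam"]
hsv=cv2.cvtColor(w["frame"],cv2.COLOR_RGB2HSV)
sub=np.zeros(hsv.shape[:2],np.uint8); sub[180:270,290:370]=255
def m(lo,hi): return cv2.bitwise_and(cv2.inRange(hsv,lo,hi),sub)
y=m((15,120,150),(30,255,255)); y[:, :]=y; y[243:]=0
M=cv2.moments(y,True); c=(M["m10"]/M["m00"],M["m01"]/M["m00"]); print("plug",c,M["m00"],plane(ray(w,*c,T),.08))
b=m((100,120,150),(125,255,255)); top=b.copy()
ys,xs=np.nonzero(b); print(xs.min(),xs.max(),ys.min(),ys.max())
r=cv2.minAreaRect(np.column_stack([xs,ys]).astype(np.float32)); print(r)
pts=cv2.boxPoints(r); P=[plane(ray(w,*p,T),.076)[:2] for p in pts]; print(np.array(P))
for i in range(4):
    d=P[(i+1)%4]-P[i]; print(np.linalg.norm(d),np.degrees(np.arctan2(d[1],d[0])))
print("centre",plane(ray(w,*r[0],T),.076))
```

```text
plug (326.6150627615063, 223.30543933054392) 239.0 [ 0.46392377 -0.23955075  0.08      ]
316 339 203 252
((327.3388366699219, 227.51211547851562), (22.342897415161133, 49.53983688354492), 2.0454084873199463)
[[ 0.44591212 -0.22184691]
 [ 0.48056542 -0.2391997 ]
 [ 0.47324182 -0.25412138]
 [ 0.43830588 -0.23729605]]
0.03875527009447496 -26.599615641622613
0.01662202331277379 -116.14192869199816
0.03877643440196907 154.28429002682643
0.017220068046893536 63.78710763507873
centre [ 0.45981475 -0.23826495  0.076     ]
```

Run:
```python
from h import *
rv=down(np.radians(-116))
env.move_to(np.array([.460,-.239,.12]),rv)
print(env.move_l(np.array([.460,-.239,.041]),vel=.08,contact_N=8), readout.get_obs()["position"])
env.gripper_close(45)
o=readout.get_obs(); print(o["opening"]*88,o["position"],o["wrist_force"])
env.move_l(np.array([.460,-.239,.10]),vel=.08)
o=readout.get_obs(); print(o["opening"]*88,o["position"],o["wrist_force"],o["torque"],o["clock"])
for n in("wrist","side","top"):
    c=cams.camera(n); cv2.imwrite(f"pics/{n}2.png",c["frame"][:,:,::-1])
i=cv2.imread("pics/side2.png")[150:270,340:460]; cv2.imwrite("pics/side2z.png",cv2.resize(i,None,fx=4,fy=4,interpolation=2))
```

```text
False [ 0.46038852 -0.23926253  0.04141602]
18.17718632351323 [ 0.46002036 -0.23895386  0.04096935] [-0.34705172  0.66173786 -0.16100056]
17.579392209642798 [ 0.45967516 -0.23877568  0.0996853 ] [ 0.31263491  0.26636236 -2.21894431] [ 0.03989065  0.04952283 -0.0514697 ] 5.2333
```

View pics/wrist2.png

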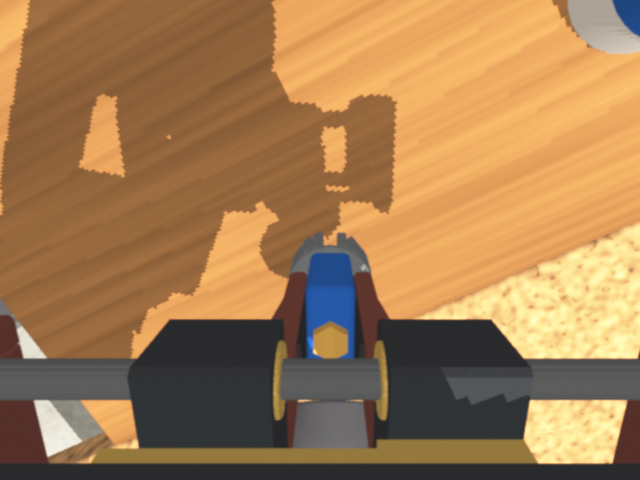

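View pics/side2z.png

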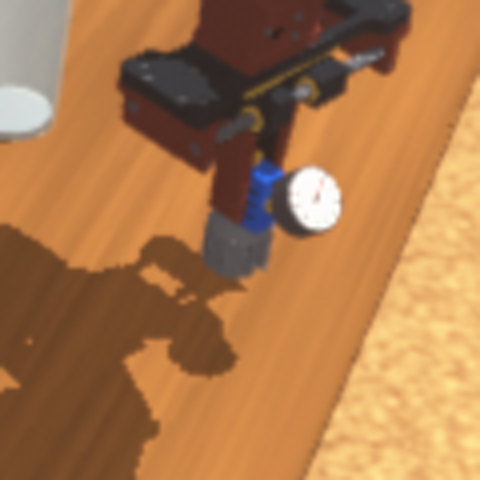

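Run:
```python
import cv2
i=cv2.imread("pics/wrist2.png")[225:375,270:390]; cv2.imwrite("pics/w2z.png",cv2.resize(i,None,fx=4,fy=4,interpolation=2))
```

```text
(no output)
```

View pics/w2z.png

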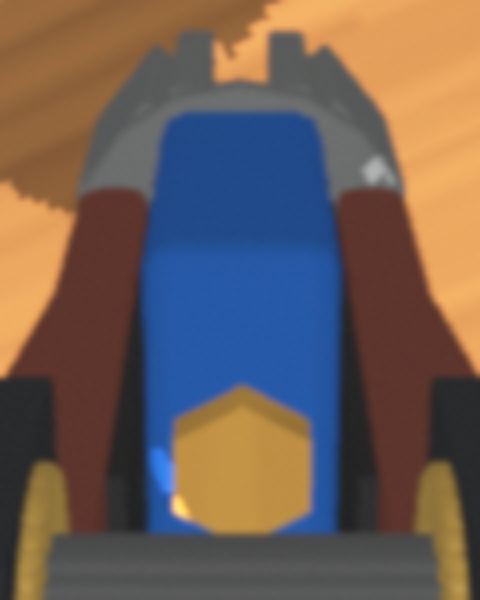

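Run:
```python
from h import *
w=cams.camera("wrist"); T=w["T_tool_cam"]
for u,v,z in [(330.4,342.6,-.039),(330.1,339,-.039),(309.5,252.8,-.035+.0),(348.7,252.8,-.035),(306.5,286.5,-.035),(354.5,286.5,-.035),(323.1,233.4,.041),(337,233.4,.041)]:
    print(u,v,plane(ray(w,u,v,T),z)*1e3)
```

```text
330.4 342.6 [ -0.14477325   0.87575908 -39.        ]
330.1 339 [ -0.25033682  -0.55609527 -39.        ]
309.5 252.8 [ -7.28058525 -31.27585935 -35.        ]
348.7 252.8 [  6.12082087 -31.27220514 -35.        ]
306.5 286.5 [ -8.51543153 -18.84694165 -35.        ]
354.5 286.5 [  8.30715963 -18.84362646 -35.        ]
323.1 233.4 [ -4.06953471 -17.10651587  41.        ]
337 233.4 [  3.42653904 -17.10415807  41.        ]
```

Grasped cleanly: the slot is centred at wrist column 330, the same as the coupler's centre. Next I'll hover beside the gas post and measure it in the wrist camera.

Run:
```python
from h import *
rv=down(np.radians(-97.1))
env.move_to(np.array([.5264,.2056,.12]),rv)
env.move_l(np.array([.5264,.2056,.083]),vel=.08)
T=toolT(); c=cams.camera("wrist"); cv2.imwrite("pics/w3.png",c["frame"][:,:,::-1]); np.save("T3.npy",T)
print(T,readout.get_obs()["clock"])
i=cv2.imread("pics/w3.png")[130:280,250:420]; cv2.imwrite("pics/w3z.png",cv2.resize(i,None,fx=4,fy=4,interpolation=2))
```

```text
[[-1.23916361e-01 -9.92292599e-01 -3.66486089e-04  5.26463346e-01]
 [-9.92292654e-01  1.23916409e-01 -1.11296207e-04  2.05404478e-01]
 [ 1.55852042e-04  3.49870034e-04 -9.99999927e-01  8.28328354e-02]
 [ 0.00000000e+00  0.00000000e+00  0.00000000e+00  1.00000000e+00]] 7.7417
```

View pics/w3.png

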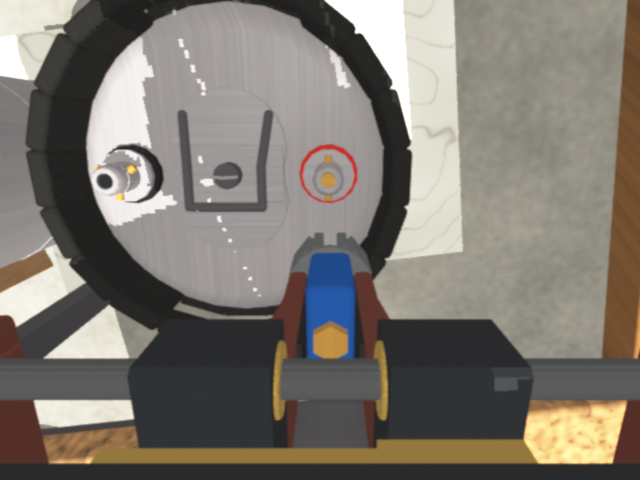

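View pics/w3z.png

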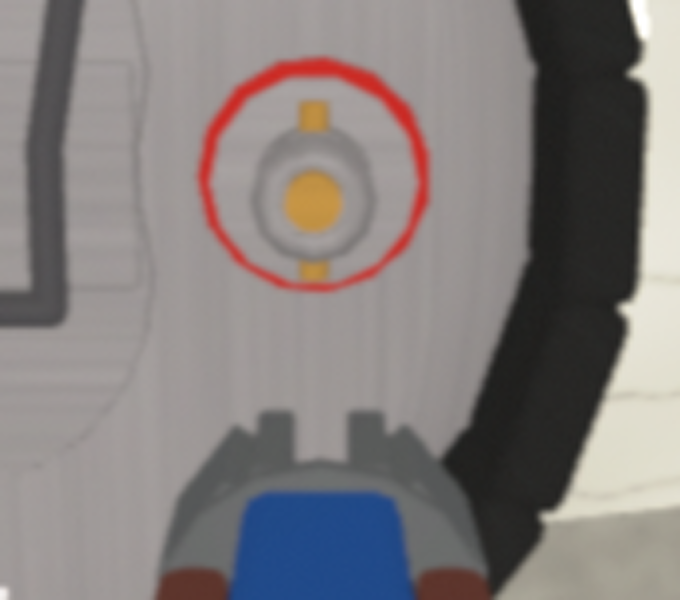

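Run:
```python
from h import *
w=cams.camera("wrist"); T=np.load("T3.npy"); C=w["T_tool_cam"]
p=plane(ray(w,328.25,180.4,C),T[2,3]-.0245); q=plane(ray(w,106,181,C),T[2,3]-.0245)
print(p*1e3,q*1e3,np.linalg.norm(p-q), (T@np.r_[p,1])[:3],(T@np.r_[q,1])[:3])
# pins: height seat+10mm -> approx ends
for v in (130+103/4,130+281/4): print(plane(ray(w,328.3,v,C),T[2,3]-.0115)*1e3)
h=cv2.cvtColor(cv2.imread("pics/w3.png"),cv2.COLOR_BGR2HSV)
m=cv2.inRange(h,(0,150,120),(6,255,255))|cv2.inRange(h,(174,150,120),(180,255,255))
m[:130]=0;m[220:]=0;m[:,:280]=0;m[:,380:]=0
ys,xs=np.nonzero(m); e=cv2.fitEllipse(cv2.convexHull(np.column_stack([xs,ys]).astype(np.float32))); print(e, plane(ray(w,*e[0],C),T[2,3]+.0015)*1e3)
```

```text
[ -1.49516307 -43.44652077  58.33283536] [-126.93830554  -43.16031089   58.33283536] 0.12544346898078423 [0.5697389  0.20149789 0.02448457] [0.58499936 0.32600966 0.02446512]
[ -1.51186129 -56.15045598  71.33283536]
[ -1.55796784 -29.6667009   71.33283536]
((328.162353515625, 173.05992126464844), (56.660980224609375, 56.76870346069336), 38.314640045166016) [ -1.68547624 -44.51937954  84.33283536]
```

Run:
```python
from h import *
T=np.load("T3.npy"); p=(T@np.r_[-.0009,-.045,0,1])[:3]; print(p)
env.move_l(np.array([p[0],p[1],.083]),vel=.06)
env.move_l(np.array([p[0],p[1],.071]),vel=.04)
o=readout.get_obs(); print(o["position"],o["wrist_force"],o["torque"],o["clock"])
for n in("wrist","side","top"):
    c=cams.camera(n); cv2.imwrite(f"pics/{n}4.png",c["frame"][:,:,::-1])
i=cv2.imread("pics/side4.png")[280:420,200:340]; j=cv2.imread("pics/wrist4.png")[160:300,260:400]
k=[cv2.resize(a,(400,400),interpolation=2) for a in(i,j)]; cv2.imwrite("pics/z4.png",np.hstack(k))
```

```text
[0.57122804 0.2007213  0.08281695]
[0.57078478 0.20067913 0.07054849] [-0.23406888 -0.90110834 -2.5003919 ] [ 0.05956637  0.00080922 -0.00645473] 9.1417
```

View pics/z4.png

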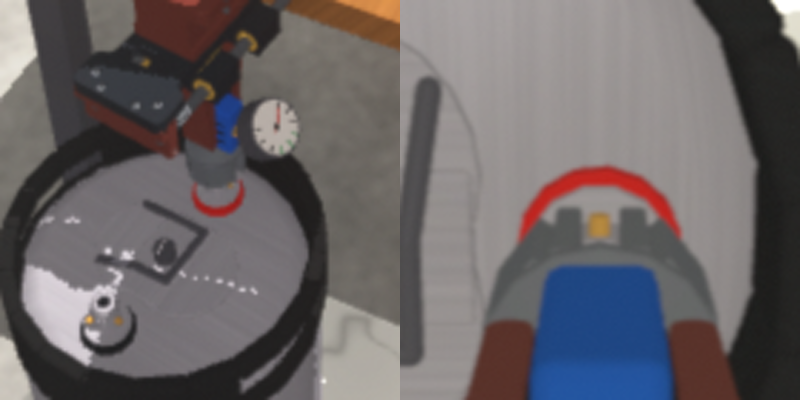

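The pin is centred in the slot in the wrist view, and the coupler sits over the ring in the side view. I'll start the descent.

Run:
```python
from h import *
p=np.array([.57123,.20072,0])
def go(z,v,c):
    p[2]=z; r=env.move_l(p,vel=v,contact_N=c); o=readout.get_obs()
    print(z,r,o["position"].round(4),o["wrist_force"].round(1),o["torque"].round(2),round(o["clock"],2),o["opening"]*88); return r
if not go(.057,.02,8): 
    if not go(.050,.02,8): go(.046,.01,10)
```

```text
0.057 False [0.5713 0.2007 0.057 ] [-0.4  0.1 -2.6] [ 0.02 -0.    0.02] 10.14 17.272079054930376
0.05 False [0.5717 0.2008 0.0505] [0.3 1.3 3.4] [ 0.06 -0.02 -0.02] 10.64 18.03349424035955
0.046 False [0.5717 0.2009 0.0463] [-0.9  0.6  7.3] [0.07 0.08 0.05] 11.19 17.871858682856516
```

Run:
```python
from h import *
p=np.array([.57123,.20072,0])
for z in np.arange(.045,.036,-.001):
    p[2]=z; env.move_l(p,vel=.01); env.sleep(.1); o=readout.get_obs()
    print(round(z,4),o["position"].round(4),o["wrist_force"].round(1),o["torque"].round(2),round(o["clock"],2),round(o["opening"]*88,1))
    if o["wrist_force"][2]>25: break
```

```text
0.045 [0.5718 0.2009 0.0459] [-2.  -0.7 11.5] [-0.09  0.37  0.01] 11.54 17.7
0.044 [0.5719 0.2009 0.0459] [-3.4 -1.1 18.6] [-0.18  0.82 -0.01] 11.89 18.0
0.043 [0.5719 0.2009 0.0459] [-5.6 -1.8 26.6] [-0.27  1.23  0.01] 12.24 17.7
```

Run:
```python
from h import *
T=toolT()
for n in("wrist","side","top"):
    c=cams.camera(n); cv2.imwrite(f"pics/{n}5.png",c["frame"][:,:,::-1])
print(T.round(4), R.from_matrix(T[:3,:3]).as_euler("zyx",True))
i=cv2.imread("pics/side5.png")[310:380,240:310]; j=cv2.imread("pics/wrist5.png")[160:300,260:400]
k=[cv2.resize(a,(400,400),interpolation=2) for a in(i,j)]; cv2.imwrite("pics/z5.png",np.hstack(k))
```

```text
[[-1.234e-01 -9.924e-01  1.900e-03  5.719e-01]
 [-9.924e-01  1.234e-01  3.000e-04  2.009e-01]
 [-5.000e-04 -1.800e-03 -1.000e+00  4.590e-02]
 [ 0.000e+00  0.000e+00  0.000e+00  1.000e+00]] [ 9.70867147e+01  1.07675561e-01 -1.79983130e+02]
```

View pics/z5.png

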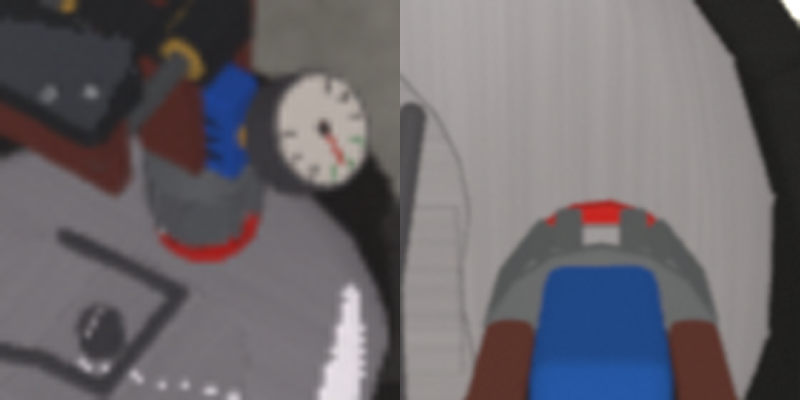

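The dial needle has moved into the green, and the coupler sits right on the red ring. I'll nudge sideways to check that the stop is the seat and not a wedge.

Run:
```python
from h import *
for dx,dy,z in [(-.001,0,.043),(-.0016,-.0003,.043),(-.001,0,.0425)]:
    env.move_l(np.array([.57123+dx,.20072+dy,z]),vel=.01); env.sleep(.3); o=readout.get_obs()
    print(dx,dy,z,(o["position"]*1e3).round(2),o["wrist_force"].round(1),o["torque"].round(2),round(o["clock"],2),round(o["opening"]*88,1))
```

```text
-0.001 0 0.043 [571.83 200.86  45.9 ] [-3.  -1.7 25. ] [-0.36  0.91  0.01] 12.94 17.9
-0.0016 -0.0003 0.043 [571.75 200.84  45.9 ] [-3.  -0.5 23.6] [-0.23  0.71 -0.  ] 13.49 17.7
-0.001 0 0.0425 [571.83 200.89  45.87] [-5.5 -2.1 29.3] [-0.4   1.17  0.01] 14.04 17.7
```

Run:
```python
from h import *
env.sleep(.8); o=readout.get_obs(); print((o["position"]*1e3).round(2),o["wrist_force"].round(1),o["clock"],o["opening"]*88)
c=cams.camera("side"); cv2.imwrite("pics/side6.png",c["frame"][:,:,::-1])
```

```text
[571.83 200.91  45.9 ] [-4.3 -2.6 30. ] 14.8417 17.77535188932265
```

View pics/side6.png

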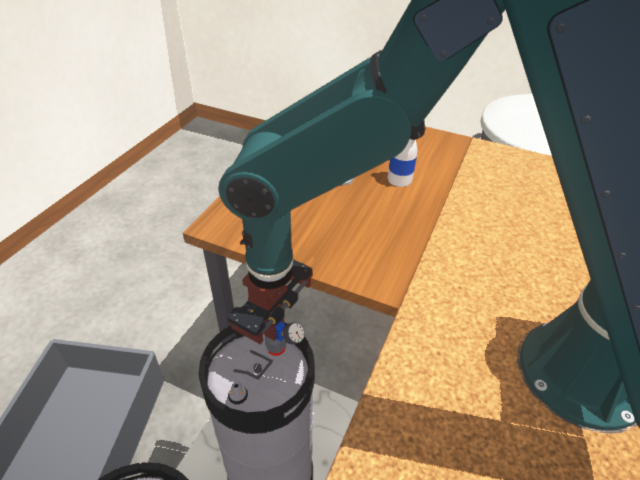

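The gauge is seated at (275,345) under a steady push. The sprayer at (402,165) is still standing where it was.

```bash
python3 -c "
from h import *
print(finish_job())"
```

```text
the job is handed in; nothing more can be done
None
```

The gauge is on the gas post and pressed home, and I handed the job in at about 15 s of the 40 s allowed. I gripped it across the 18 mm of its block at 45 N, turned it so its slots lined up with the two pins, and slid it down onto the seat.

**Seating:** the coupler passed the pin height with only a few newtons of resistance. The springs then pushed back as expected, and it hit a hard stop with the TCP at z = 45.9 mm. Small sideways nudges and extra push left that height unchanged, so I read it as the seat and not a wedge.

**Reading:** the dial needle moved into the green. At hand-in the push was steady at about 30 N, with no visible slip in the grip.

**Checks that disagreed:**
- **Seat height:** the top and side cameras put the seat about 3 mm lower than where the gauge stopped. They also placed the gauge's top plug about 4 mm too low, and the wrist view of the two posts put the seat about 1 mm below where the gauge stopped. I therefore trusted the hard stop.
- **Side load:** a lateral force of about 5 N remained at the end.

**Bystanders:** nothing touched the sprayer, dropper or glass as far as I saw. In the last picture only the sprayer could be checked; the arm hid most of the glass and all of the dropper.

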